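# Fit the toothed burnishing wheel on the leather burnisher's splined shaft

## Robot

A 6-joint arm with a two-finger parallel gripper is mounted at the origin on a cart in front of the work surface, level with it; the furniture and walls round the work are solid. World frame = base frame: x ahead of the robot, y to its left, z up, the work surface at z = 0. Lengths are in m, angles in rad, forces in N, time in s.
With the tool pointing down it reaches from about 0.275 to 0.725 m from the base axis. Payload 15.9 kg.
Tool frame: the origin (TCP) lies midway between the tips of the shut fingers; the grasp point (between the pads) lies env.pinch_z behind it (env.pinch_z is the distance from the TCP to the grasp point, in m); x points along the fingers, z is the direction in which the jaws open and shut, and the axes are right-handed (so a half turn about x gives the same grasp; the last joint's range is limited). The gripper opens to 85 mm and grips with 20 to 120 N. Pads are 22 mm wide; open, the fingers measure 114 mm over their backs; the gripper's body (76 mm by 85 mm) begins 54 mm behind the grasp point. The pads swing forward as they close: fully open they stand 13 mm farther back than shut.
Start: joints at [-1.276, 0.213, -0.034, 1.323, 0, 1.571], TCP at [0.145, -0.478, 0.198] pointing down, gripper open.
Joint ranges: [-2.98, 2.98], [-0.74, 1.72], [-1.14, 1.35], [-2.1, 2.04], [-1.57, 1.44], [-3.14, 3.14]. Speed limits (rad/s): [1.89, 1.89, 2.39, 2.57, 3.14, 3.14].

## Interface

Orientations are given as a unit quaternion [w, x, y, z].
In Python, from bench import env gives the robot as it stands.
- The arm moves only by the tool move_arm, never from a script. Its argument "increments" is a list of rows, each a list of 7 numbers: the shift along the tool's x, y, z in cm, then the turn, a rotation vector about the tool's x, y, z in degrees, then the finger opening in cm, from 0 to 8.54. In form: [[x, y, z, ax, ay, az, grip], ...]. A call has 1 to 20 rows; each row is the pose to reach, as a shift and turn from the pose commanded when the call began, along the tool's axes at that moment; what a row does not reach only later rows make up. A row lasts 1/12 s, in which the tool goes at most 41.7 mm and 7.16 degrees, less where a joint would pass 70% of its speed; a pose out of reach is approached as far as the arm can. A call with a gripper value outside its range is refused whole. The fingers move at their own pace and stop on an object; "force" is the grip in N (left out, the last holds). Time passes only in rows, so rows that repeat a pose let the fingers close. It gives the time, the measured TCP pose, the force and the opening at its end, in the units of the state.
- env.get_obs(): the state, without advancing time (a new reading comes with each control period).
- env.snapshot(name): name is "side" or "top"; returns the picture (400x640x3 uint8, red, green, blue); there is no depth.
- env.get_calibration(name): a dict with "camera_matrix" (3x3 intrinsics, pixels), "k1" (the pictures are not rectified: a ray, as slopes to the right and down, at radius r is drawn at 1 + k1 r^2 times it, then the intrinsics apply), "eye" and "orientation" of the camera in the world. Camera axes: x right, y up, looking along -z (the intrinsics and any distortion apply to the point x, -y, -z); pixel columns grow to the right and rows downward; lengths in m; the calibration is good to about 2 mm. A picture is of the moment at which its call begins. get_calibration takes no time and is no camera call.
- env.close_job(): hands the job in, once; it reports no verdict.
The state is a dict: "clock": time; "joint_pos": joint angles; "joint_velocities": joint speeds; "effort": joint torques, N m; "position": TCP position; "tcp_rot": TCP orientation; "wrist_force": force on the tool from outside, world axes, zero at the start; "wrist_torque": the same for the moment, N m; "grip_width": finger opening in m.
Only numpy, scipy, OpenCV 4.12 (cv2) and the standard library are available. Lean on these libraries where they do the work, as an engineer would, in place of code of your own. Each camera call takes 0.05 s, during which the arm holds its last target.

## Task

Fit the burnishing wheel with the toothed bore onto the upright toothed shaft of the grey leather-edge burnisher: hold it over the shaft, turn it so that its teeth fall between the shaft's teeth, and push it down, still in the gripper and rocking it a little if the teeth meet, until it sits fully home on the shaft's shoulder; then let go. Leave the other wheel, the one with the smooth round bore, where it stands.

Things in the scene. Friction and masses are not known exactly. Their poses are not given: they have to be found in the camera images.
- toothed_wheel_center (a point): centre (half-way up, on the axis) of the loose wheel to fit: upright dark wood cylinder, 56 mm diameter, 50 mm tall, standing on the desk; steel-lined 41 mm through bore with six inward teeth 4 mm wide, inner ends on a 28 mm circle, starting 6 mm above the underside, lower ends roof-shaped. z up; x points at a gap midway between two teeth; gaps repeat every 60 degrees
- smooth_wheel_center (a point): centre (half-way up, on the axis) of the other loose wheel, to be left alone: same dark wood cylinder, 56 mm diameter, 50 mm tall, but with a smooth round 28 mm bore without teeth
- shaft_seat (a point): shaft axis at the top of its shoulder, 55 mm above the desk, where the wheel's underside rests when home. z up; x points along one of six shaft teeth, every 60 degrees. Fixed shaft: 24 mm core, teeth 5.5 mm wide on a 36 mm circle, 0 to 30 mm up with roof-shaped tops, then a cone to 10 mm wide at 42 mm. Play when meshed: 10 degrees either way, 2 mm all round; teeth meet with wheel centre 49 mm up
- burnisher: grey burnisher motor housing, 110 x 110 mm, top 45 mm above the desk, fixed to the desk; origin under its centre on the desk, below the shaft; a steel shoulder 52 mm across and the toothed shaft stand upright in the middle of its top, 97 mm above the desk at the tip
Things that resemble listed ones, but are neither listed nor needed, are in the scene too. What is shaped like the part that bears toothed_wheel_center but red is not meant.

How it is judged:
By the outcome, as a careful person would: the job done as asked, in the order asked, and still so for the second after the job is handed in, with the robot touching nothing.
It also fails if it takes over 43 s, if anything falls off the work surface, if the arm or the gripper's body presses on something with over 40 N, if the wrist force passes 120 N, or if a joint passes its speed limit or range.

## Working session

There is one attempt and no reset: what is moved stays moved. The work goes in short steps, Python scripts to look and compute and a tool call to move; the robot and the scene stay as the last step left them, time stands still between calls to the robot, and variables do not carry over. Pictures are saved under pics/ and viewed, and the job is handed in when it is done.

Besides the shell and the picture viewer there is one more tool, called after "Call:" as a command line: name --pt "numbers of a row" for each row, then --argument value for the rest. move_arm: Moves the arm, as the interface text tells. Its arguments: {"type":"object","properties":{"increments":{"type":"array","items":{"type":"array","items":{"type":"number"}}},"force":{"type":"number"}},"required":["increments"]}

```bash
mkdir -p pics; ls
python3 - <<'E'
from bench import env
import cv2
o=env.get_obs();print(o, env.pinch_z)
for n in("side","top"):
    c=env.get_calibration(n);print(n,c)
    cv2.imwrite(f"pics/{n}0.png",env.snapshot(n)[:,:,::-1])
E
```

```text
pics
{'clock': 0.0, 'joint_pos': array([-1.27599784e+00,  2.13364062e-01, -3.50487356e-02,  1.32351287e+00,
        4.86417283e-05,  1.57080542e+00]), 'joint_velocities': array([ 0.00077629,  0.00133375, -0.00050219,  0.00140744, -0.00018659,
       -0.00139873]), 'effort': array([ 2.44231414e-03, -6.86160779e+01,  4.87124670e+01,  1.73679390e-02,
        4.49647291e-05,  2.18846083e-05]), 'position': array([ 0.14517945, -0.47806221,  0.19791635]), 'tcp_rot': array([ 0.56769872,  0.4213993 ,  0.56831972, -0.42089605]), 'wrist_force': array([ 0.27482452, -0.26093068,  0.19863144]), 'wrist_torque': array([-0.05714705, -0.01159579,  0.02083997]), 'grip_width': 0.08532133011079594} 0.0187
side {'camera_matrix': array([[451.48465942,   0.        , 313.63748459],
       [  0.        , 451.48465942, 204.43625455],
       [  0.        ,   0.        ,   1.        ]]), 'k1': -0.09097204911392971, 'eye': array([ 0.36507495, -0.56211965,  0.64903803]), 'orientation': array([ 0.91358097,  0.39690969, -0.03703382, -0.08038032])}
top {'camera_matrix': array([[464.22561504,   0.        , 314.21036883],
       [  0.        , 464.22561504, 193.92219724],
       [  0.        ,   0.        ,   1.        ]]), 'k1': -0.13984786602833643, 'eye': array([0.33670664, 0.06606858, 1.00385403]), 'orientation': array([ 0.70495975,  0.0525847 , -0.06068984, -0.7046867 ])}
```

View pics/side0.png

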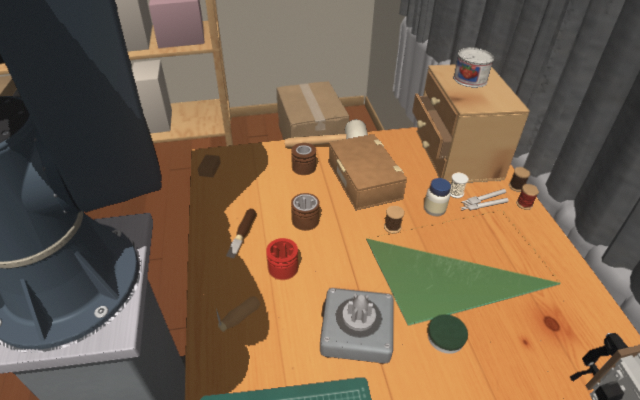

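View pics/top0.png

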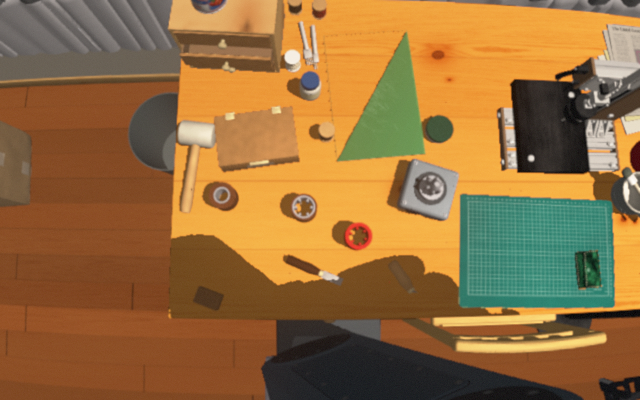

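The top picture shows the toothed wheel at about (304,207), the smooth one at (222,195), the red decoy at (358,236) and the shaft at (431,187). I'll zoom in on the wheel and the shaft.

Run:
```python
import cv2,numpy as np
t=cv2.imread('pics/top0.png');s=cv2.imread('pics/side0.png')
f=lambda im,x,y,h:cv2.resize(im[y-h:y+h,x-h:x+h],(390,390),interpolation=cv2.INTER_CUBIC)
a=np.hstack([f(t,304,207,20),f(t,429,190,36)])
cv2.imwrite('pics/z1.png',a)
a=np.hstack([f(s,305,210,24),f(s,358,320,44)])
cv2.imwrite('pics/z2.png',a)
```

```text
(no output)
```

View pics/z1.png

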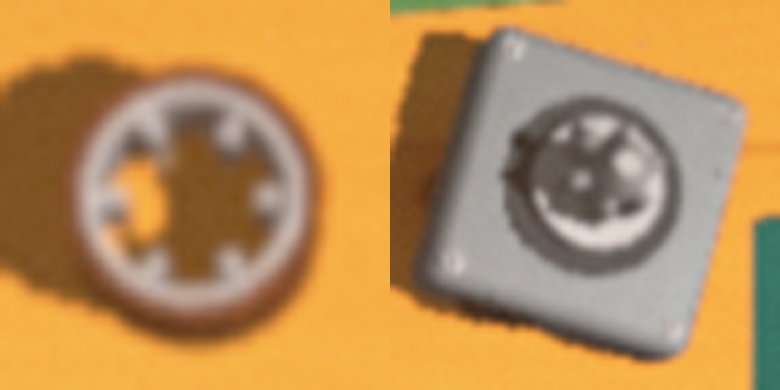

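View pics/z2.png

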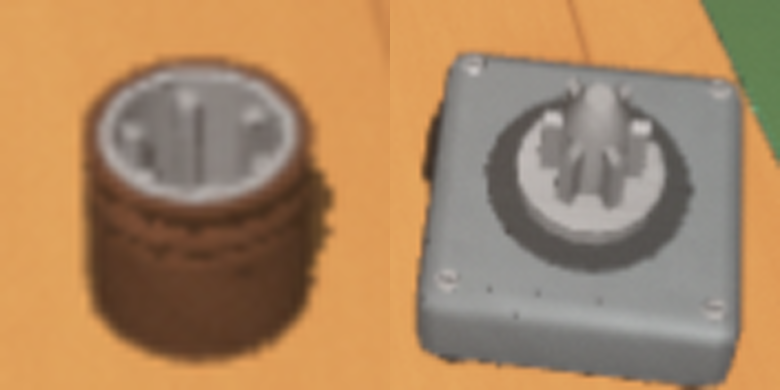

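```bash
cat > h.py <<'E'
import numpy as np,cv2
from scipy.spatial.transform import Rotation as R
from scipy.optimize import least_squares
from bench import env
C={n:env.get_calibration(n) for n in("side","top")}
def rays(n,p):
    c=C[n];K=c["camera_matrix"];d=np.array([c["k1"],0,0,0.])
    u=cv2.undistortPoints(np.array(p,float).reshape(-1,1,2),K,d)[:,0]
    q=c["orientation"];r=R.from_quat([q[1],q[2],q[3],q[0]])
    return c["eye"],r.apply(np.c_[u[:,0],-u[:,1],-np.ones(len(u))])
def onz(n,p,z):
    e,d=rays(n,p);return e+d*((z-e[2])/d[:,2])[:,None]
def tri(a,b):
    e1,d1=rays("side",[a]);e2,d2=rays("top",[b]);d1=d1[0];d2=d2[0]
    s=np.linalg.lstsq(np.c_[d1,-d2],e2-e1,rcond=None)[0]
    p=e1+s[0]*d1;q=e2+s[1]*d2;return (p+q)/2,np.linalg.norm(p-q)
def proj(n,P):
    c=C[n];q=c["orientation"];r=R.from_quat([q[1],q[2],q[3],q[0]])
    v=r.inv().apply(np.atleast_2d(P)-c["eye"])*[1,-1,-1]
    return cv2.projectPoints(v,np.zeros(3),np.zeros(3),c["camera_matrix"],np.array([c["k1"],0,0,0.]))[0][:,0]
def circ(P):
    f=lambda x:np.hypot(P[:,0]-x[0],P[:,1]-x[1])-x[2]
    return least_squares(f,[*P[:,:2].mean(0),.02],loss='soft_l1',f_scale=.001).x
E
python3 - <<'E'
from h import *
im={n:cv2.imread(f'pics/{n}0.png') for n in C}
# wheel ring: low saturation bright
for n,(x,y,h) in {"top":(304,207,20),"side":(305,210,24)}.items():
    cr=im[n][y-h:y+h,x-h:x+h]; hsv=cv2.cvtColor(cr,cv2.COLOR_BGR2HSV)
    m=((hsv[...,1]<90)&(hsv[...,2]>90)).astype(np.uint8)
    cs,_=cv2.findContours(m,cv2.RETR_EXTERNAL,cv2.CHAIN_APPROX_NONE)
    c=max(cs,key=cv2.contourArea)[:,0]
    if n=="side": 
        pass
    P=onz(n,c+[x-h,y-h],.05);print(n,"ring",circ(P),len(c))
# hand-read points
Z=lambda pts,x,y,h,ox=0:[((a-ox+.5)*2*h/390-.5+x-h,(b+.5)*2*h/390-.5+y-h) for a,b in pts]
T=onz("top",Z([(150,130),(232,130),(268,197),(232,262),(155,265),(110,200)],304,207,20),.05)
c0=T.mean(0);v=T-c0;print("teeth",c0,np.degrees(np.arctan2(v[:,1],v[:,0])),np.hypot(v[:,0],v[:,1]))
T=onz("side",Z([(188,97),(258,115),(132,130)],305,210,24),.05);print("side teeth",T)
# housing corners top
print(tri(Z([(600,92)],358,320,44,390)[0],Z([(580,180)],429,190,36,390)[0]))
print("tip top",onz("top",Z([(580,180)],429,190,36,390),.097),"side",onz("side",Z([(600,92)],358,320,44,390),.097))
for n,pts,a in(("side",[(550,120),(640,128),(572,160),(607,160),(575,90),(625,90)],(358,320,44)),):
    P=onz(n,Z(pts,*a,390),.085);print(n,P)
# upscale larger
t=im["top"][165:210,410:455];s=im["side"][285:340,330:390]
g=lambda a,k:cv2.resize(a,None,fx=k,fy=k,interpolation=cv2.INTER_LANCZOS4)
cv2.imwrite('pics/z3.png',g(t,13));cv2.imwrite('pics/z4.png',g(s,10))
E
```

```text
top ring [0.46476491 0.07792483 0.02354193] 64
side ring [0.46486334 0.07971347 0.02361668] 58
teeth [0.46398651 0.07797538 0.05      ] [  31.40707081  -30.90123835  -89.7571759  -147.8507321   152.2691673
   92.0378823 ] [0.01691313 0.01684867 0.01632943 0.01635203 0.016385   0.01725643]
side teeth [[0.46471185 0.09265564 0.05      ]
 [0.4803627  0.08332777 0.05      ]
 [0.44951581 0.0832784  0.05      ]]
(array([ 0.50530757, -0.17704516,  0.08025807]), np.float64(0.008279671762358729))
tip top [[ 0.49813645 -0.17210895  0.097     ]] side [[ 0.50530686 -0.18816721  0.097     ]]
side [[ 0.48892159 -0.18813641  0.085     ]
 [ 0.51795407 -0.19667458  0.085     ]
 [ 0.49242772 -0.20490059  0.085     ]
 [ 0.50385189 -0.20697719  0.085     ]
 [ 0.50015666 -0.17771578  0.085     ]
 [ 0.51697029 -0.18076144  0.085     ]]
```

View pics/z3.png

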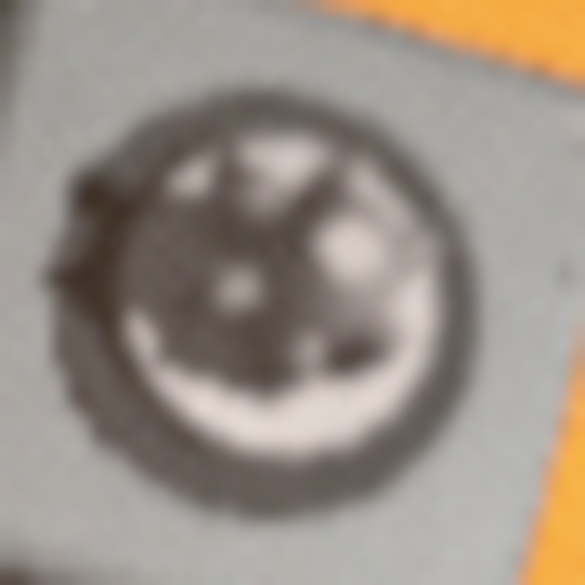

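View pics/z4.png

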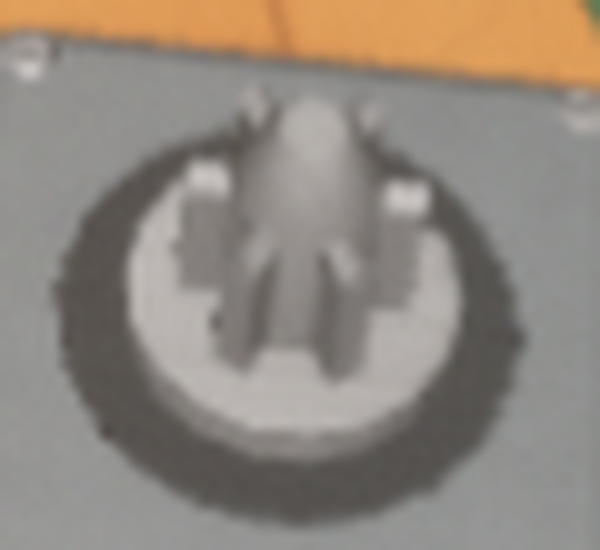

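Run:
```python
from h import *
S=lambda p:np.array([((a+.5)/10-.5+330,(b+.5)/10-.5+285) for a,b in p])
T=lambda p:np.array([((a+.5)/13-.5+410,(b+.5)/13-.5+165) for a,b in p])
print("tip",tri(S([(313,122)])[0],T([(355,245)])[0]),onz("side",S([(313,122)]),.097),onz("top",T([(355,245)]),.097))
P=onz("side",S([(208,178),(407,198),(260,250),(343,258),(257,105),(373,115)]),.084)
c=P.mean(0)
for i,j in((0,1),(2,5),(3,4)):
    v=P[j]-P[i];print(np.degrees(np.arctan2(v[1],v[0]))%60,np.hypot(*v[:2])/2,(P[i]+P[j])/2)
# shoulder ellipses side/top by edge points
im={n:cv2.imread(f'pics/{n}0.png') for n in C}
E1=S([(128,285),(150,345),(200,395),(250,425),(310,433),(370,420),(420,390),(455,335),(462,290)])
print("shoulder side",circ(onz("side",E1,.055)))
E2=T([(120,315),(150,370),(190,415),(235,445),(280,455),(330,445),(380,415),(420,370),(440,310),(435,250),(405,195)])
print("shoulder top",circ(onz("top",E2,.055)))
# overlay predictions for yaws
for yaw in (37,41,45):
    c=np.array([.505,-.186]);
    a=np.radians(yaw+60*np.arange(6))
    Q=np.c_[c[0]+.0165*np.cos(a),c[1]+.0165*np.sin(a),np.full(6,.085)]
    print(yaw,((proj("top",Q)-[410,165]+.5)*13).round().tolist())
```

```text
tip (array([ 0.50450758, -0.19050606,  0.09956648]), np.float64(0.0004553224719874864)) [[ 0.50492369 -0.18878571  0.097     ]] [[ 0.50521544 -0.19126296  0.097     ]]
42.80998250712926 0.014868991276406333 [ 0.50442181 -0.19144331  0.084     ]
42.0554054756567 0.015269417617340861 [ 0.50615679 -0.1906015   0.084     ]
41.56777734661388 0.014765746080017276 [ 0.5035826  -0.18991435  0.084     ]
shoulder side [ 0.50531994 -0.1897787   0.02555001]
shoulder top [ 0.50584279 -0.19048203  0.02646963]
37 [[237.0, 178.0], [200.0, 273.0], [266.0, 356.0], [368.0, 344.0], [404.0, 248.0], [338.0, 166.0]]
41 [[231.0, 182.0], [202.0, 280.0], [273.0, 359.0], [373.0, 339.0], [402.0, 241.0], [331.0, 163.0]]
45 [[226.0, 187.0], [203.0, 287.0], [280.0, 361.0], [378.0, 334.0], [400.0, 234.0], [324.0, 161.0]]
```

```bash
cat >> h.py <<'E'
def plan(pos,jaw_deg):
    "shift cm and turn deg in tool axes to reach pos with tool pointing down and jaw axis at jaw_deg mod 180"
    o=env.get_obs();q=o["tcp_rot"];M=R.from_quat([q[1],q[2],q[3],q[0]])
    best=None
    for j in (jaw_deg,jaw_deg+180):
        a=np.radians(j);x=np.array([0,0,-1.]);z=np.array([np.cos(a),np.sin(a),0]);y=np.cross(z,x)
        rv=np.degrees((M.inv()*R.from_matrix(np.c_[x,y,z])).as_rotvec())
        if best is None or np.linalg.norm(rv)<np.linalg.norm(best):best=rv
    print("shift cm",(M.inv().apply(np.array(pos)-o["position"])*100).round(2),"turn",best.round(2))
def state():
    o=env.get_obs();q=o["tcp_rot"];M=R.from_quat([q[1],q[2],q[3],q[0]]).as_matrix()
    print("t",o["clock"],"pos",o["position"].round(4),"x",M[:,0].round(3),"jaw",np.degrees(np.arctan2(M[1,2],M[0,2])).round(2),"F",o["wrist_force"].round(1),"T",o["wrist_torque"].round(2),"grip",o["grip_width"].round(4),"j",o["joint_pos"].round(2))
E
python3 - <<'E'
from h import *
state()
for j in (0,20,45,90,-45): print(j,end=' ');plan([.4648,.0788,.15],j)
print("red",onz("top",[(358,236)],.05),"hammer/box corner",onz("top",[(298,160)],.05),onz("top",[(326,131)],.05))
E
```

```text
Traceback (most recent call last):
  File "h.py", line 35, in state
    print("t",o["clock"],"pos",o["position"].round(4),"x",M[:,0].round(3),"jaw",np.degrees(np.arctan2(M[1,2],M[0,2])).round(2),"F",o["wrist_force"].round(1),"T",o["wrist_torque"].round(2),"grip",o["grip_width"].round(4),"j",o["joint_pos"].round(2))
                                                                                                                                                                                                   ^^^^^^^^^^^^^^^^^^^^^
AttributeError: 'float' object has no attribute 'round'
```

```bash
sed -i 's/o\["grip_width"\].round(4)/round(float(o["grip_width"]),4)/' h.py
python3 - <<'E'
from h import *
state()
for j in (0,20,45,90,-45): print(j,end=' ');plan([.4648,.0788,.15],j)
print("red",onz("top",[(358,236)],.05),"hammer/box corner",onz("top",[(298,160)],.05),onz("top",[(326,131)],.05))
E
```

```text
t 0.1 pos [ 0.1452 -0.4782  0.198 ] x [-0.     0.001 -1.   ] jaw -73.11 F [-0.8 -1.3  0.3] T [-0.   -0.01 -0.  ] grip 0.0854 j [-1.28  0.21 -0.03  1.32  0.    1.57]
0 shift cm [  4.84  46.76 -44.  ] turn [-7.311e+01 -4.000e-02 -3.000e-02]
20 shift cm [  4.84  46.76 -44.  ] turn [ 8.689e+01 -4.000e-02  4.000e-02]
45 shift cm [  4.84  46.76 -44.  ] turn [ 6.189e+01 -5.000e-02  3.000e-02]
90 shift cm [  4.84  46.76 -44.  ] turn [ 1.689e+01 -5.000e-02  1.000e-02]
-45 shift cm [  4.84  46.76 -44.  ] turn [-2.811e+01 -5.000e-02 -1.000e-02]
red [[ 0.40337955 -0.03504605  0.05      ]] hammer/box corner [[0.56338466 0.08918592 0.05      ]] [[0.62710705 0.02981628 0.05      ]]
```

Call:
move_arm --pt "0 46.8 -44 -28.1 0 0 8.5" --pt "0 46.8 -44 -28.1 0 0 8.5" --pt "0 46.8 -44 -28.1 0 0 8.5" --pt "0 46.8 -44 -28.1 0 0 8.5" --pt "0 46.8 -44 -28.1 0 0 8.5" --pt "0 46.8 -44 -28.1 0 0 8.5" --pt "0 46.8 -44 -28.1 0 0 8.5" --pt "0 46.8 -44 -28.1 0 0 8.5" --pt "0 46.8 -44 -28.1 0 0 8.5" --pt "0 46.8 -44 -28.1 0 0 8.5" --pt "0 46.8 -44 -28.1 0 0 8.5" --pt "0 46.8 -44 -28.1 0 0 8.5" --pt "0 46.8 -44 -28.1 0 0 8.5" --pt "0 46.8 -44 -28.1 0 0 8.5" --pt "0 46.8 -44 -28.1 0 0 8.5" --pt "0 46.8 -44 -28.1 0 0 8.5" --pt "4.8 46.8 -44 -28.1 0 0 8.5" --pt "8 46.8 -44 -28.1 0 0 8.5" --pt "8 46.8 -44 -28.1 0 0 8.5"

```text
clock: 1.68
position: [0.4609, 0.0783, 0.1122]
tcp_rot: [0.65, 0.268, 0.656, -0.272]
wrist_force: [-2.1, -0.3, -1.5]
grip_width: 0.0851
```

Run:
```python
from h import *
state();plan([.4648,.0788,.008],-45)
cv2.imwrite("pics/s1.png",env.snapshot("side")[:,:,::-1])
```

```text
t 1.6833 pos [0.4609 0.0783 0.1122] x [-0.01  -0.002 -1.   ] jaw -44.95 F [-2.1 -0.3 -1.5] T [ 0.03  0.08 -0.02] grip 0.0851 j [ 0.17  0.19 -0.28  1.11 -0.    2.52]
shift cm [10.41  0.4   0.3 ] turn [ 0.05 -0.33  0.47]
```

View pics/s1.png

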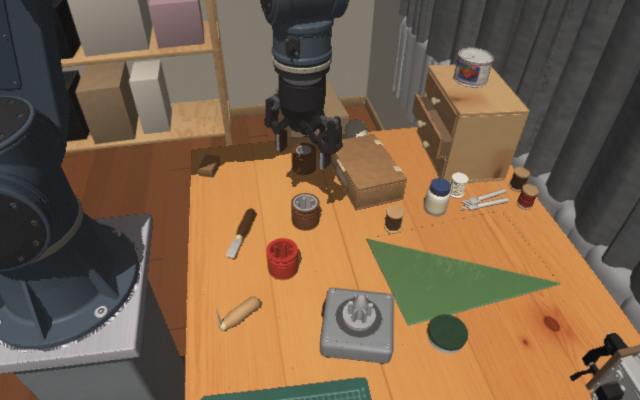

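The gripper's tips at about (305,155) look near the smooth wheel at (304,158), which could just be parallax. I'll check by projecting the TCP into the picture.

Run:
```python
from h import *
o=env.get_obs();p=o["position"]
print(proj("side",[p,p+[0,0,.013],[.4648,.0788,.05]]),"smooth",onz("side",[(304,150)],.05))
state()
```

```text
[[303.28446386 176.42673766]
 [303.20252142 170.9521837 ]
 [304.881084   202.17823532]] smooth [[0.49075151 0.24888868 0.05      ]]
t 1.7333 pos [0.4623 0.0782 0.1159] x [-0.007 -0.001 -1.   ] jaw -44.99 F [-0.8  0.7  0.8] T [-0.01 -0.01  0.01] grip 0.085 j [ 0.17  0.19 -0.28  1.11 -0.    2.52]
```

Run:
```python
from h import *
s=env.snapshot("side")[:,:,::-1];cv2.imwrite("pics/s2.png",cv2.resize(s[80:240,240:370],None,fx=3.7,fy=3.7,interpolation=cv2.INTER_CUBIC))
state();plan([.4648,.0788,.06],-45)
```

```text
t 1.7833 pos [0.4642 0.0783 0.1186] x [-0.003 -0.    -1.   ] jaw -45.01 F [0. 0. 1.] T [-0.02  0.04  0.05] grip 0.0855 j [ 0.17  0.19 -0.27  1.12 -0.    2.52]
shift cm [5.86 0.08 0.02] turn [-0.01 -0.08  0.12]
```

View pics/s2.png

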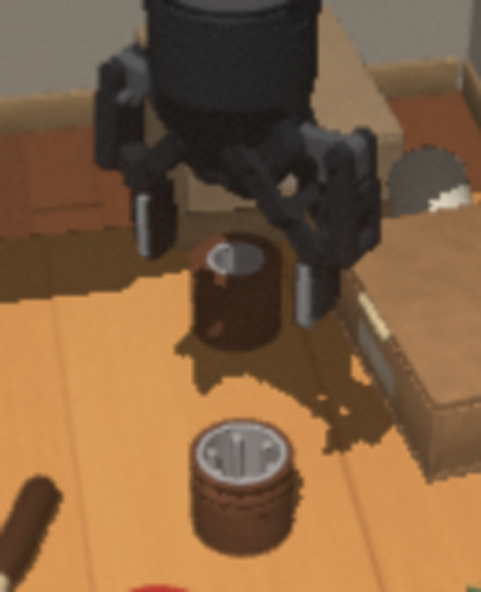

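Run:
```python
from h import *
for z in (.118,.131,.145,.16): print(z,onz("side",[(279,149),(324,168)],z).round(3).tolist(), proj("side",[[.432,.110,z],[.496,.046,z]]).round().tolist())
cv2.imwrite("pics/t2.png",env.snapshot("top")[:,:,::-1]);state()
```

```text
0.118 [[0.428, 0.169, 0.118], [0.504, 0.094, 0.118]] [[285.0, 167.0], [324.0, 185.0]]
0.131 [[0.427, 0.151, 0.131], [0.501, 0.078, 0.131]] [[285.0, 161.0], [325.0, 179.0]]
0.145 [[0.425, 0.132, 0.145], [0.497, 0.06, 0.145]] [[284.0, 155.0], [325.0, 173.0]]
0.16 [[0.423, 0.111, 0.16], [0.493, 0.042, 0.16]] [[284.0, 149.0], [325.0, 166.0]]
t 1.8333 pos [0.4656 0.0785 0.12  ] x [ 0.001  0.    -1.   ] jaw -45.03 F [0.3 0.3 0.2] T [-0.03 -0.01 -0.03] grip 0.0849 j [ 0.17  0.19 -0.27  1.12  0.    2.52]
```

View pics/t2.png

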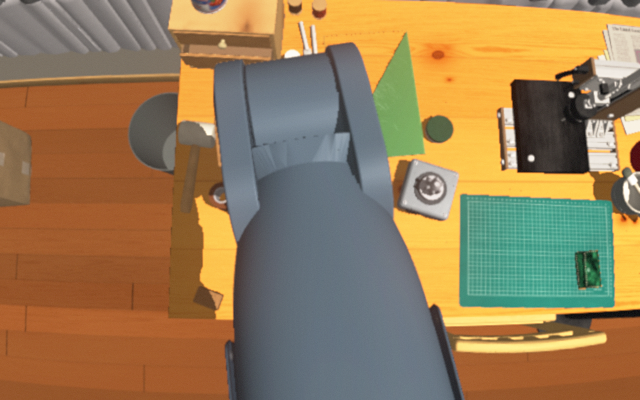

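The wheel at (304,207) is right below the tool. The tips sit a little higher in the picture than I expected, so I'll go down part of the way and look again.

Call:
move_arm --pt "3 0 0 0 0 0 8.5" --pt "6 0 0 0 0 0 8.5" --pt "9 0 0 0 0 0 8.5" --pt "9 0 0 0 0 0 8.5" --pt "9 0 0 0 0 0 8.5"

```text
clock: 2.25
position: [0.4658, 0.0784, 0.0301]
tcp_rot: [0.653, 0.271, 0.653, -0.271]
wrist_force: [0.2, 0.0, 0.7]
grip_width: 0.0854
```

Run:
```python
from h import *
s=env.snapshot("side")[:,:,::-1];cv2.imwrite("pics/s3.png",cv2.resize(s[120:260,240:370],None,fx=4,fy=4,interpolation=cv2.INTER_CUBIC))
state();plan([.4648,.0788,.008],-45)
```

```text
t 2.3 pos [0.4668 0.0786 0.031 ] x [ 0.002  0.    -1.   ] jaw -45.03 F [ 0.1 -1.1  0.9] T [ 0.02 -0.02  0.01] grip 0.0849 j [ 0.17  0.26 -0.42  0.89  0.    2.52]
shift cm [ 2.3  -0.13 -0.16] turn [-0.03  0.08 -0.11]
```

View pics/s3.png

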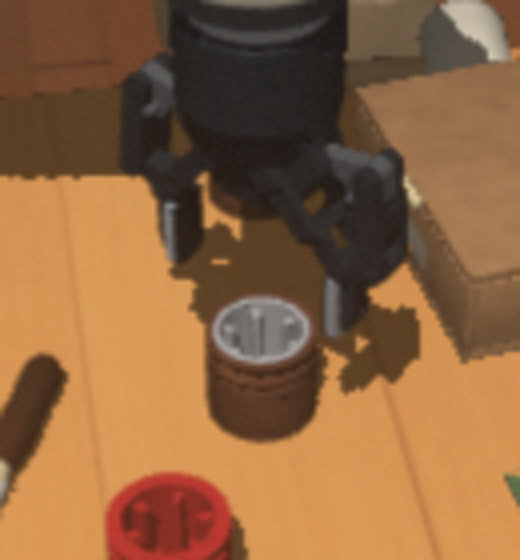

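Call:
move_arm --pt "0.6 -0.1 -0.1 0 0 0 8.5" --pt "1.2 -0.1 -0.1 0 0 0 8.5" --pt "1.8 -0.1 -0.1 0 0 0 8.5" --pt "1.8 -0.1 -0.1 0 0 0 8.5" --pt "1.8 -0.1 -0.1 0 0 0 8.5"

```text
clock: 2.72
position: [0.4637, 0.0786, 0.0103]
tcp_rot: [0.653, 0.271, 0.653, -0.271]
wrist_force: [-0.3, -0.3, 0.4]
grip_width: 0.0848
```

Run:
```python
from h import *
s=env.snapshot("side")[:,:,::-1];cv2.imwrite("pics/s4.png",cv2.resize(s[120:260,240:370],None,fx=4,fy=4,interpolation=cv2.INTER_CUBIC))
state();plan([.4648,.0788,.008],-45)
```

```text
t 2.7667 pos [0.4638 0.0786 0.0105] x [-0. -0. -1.] jaw -45.01 F [-0.1 -0.4  0.8] T [ 0.   -0.07  0.03] grip 0.0849 j [ 0.17  0.28 -0.45  0.84 -0.    2.52]
shift cm [0.25 0.08 0.05] turn [-0.01 -0.    0.01]
```

View pics/s4.png

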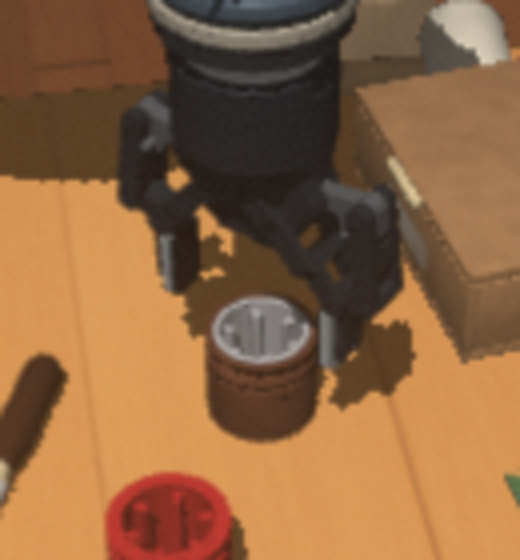

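Call:
move_arm --pt "0.4 0.1 0.05 0 0 0 6.2" --pt "0.4 0.1 0.05 0 0 0 6.2" --pt "0.4 0.1 0.05 0 0 0 6.2" --pt "0.4 0.1 0.05 0 0 0 6.2" --pt "0.4 0.1 0.05 0 0 0 6.2" --force 30

```text
clock: 3.18
position: [0.4649, 0.0789, 0.0065]
tcp_rot: [0.653, 0.271, 0.653, -0.271]
wrist_force: [-0.6, 0.5, -0.4]
grip_width: 0.0622
```

Run:
```python
from h import *
s=env.snapshot("side")[:,:,::-1];cv2.imwrite("pics/s5.png",cv2.resize(s[120:260,240:370],None,fx=4,fy=4,interpolation=cv2.INTER_CUBIC))
state();plan([.4648,.0788,.008],-45)
for z in (.02,.03,.04,.05):print(z,proj("side",[[.465-.022,.079+.022,z],[.465+.022,.079-.022,z]]).round(1).tolist())
```

```text
t 3.2333 pos [0.4649 0.0789 0.0065] x [ 0.  0. -1.] jaw -45.01 F [ 1.1  0.4 -0.7] T [ 0.01  0.05 -0.02] grip 0.062 j [ 0.17  0.28 -0.45  0.83  0.    2.52]
shift cm [-0.15 -0.02  0.  ] turn [-0.01  0.   -0.01]
0.02 [[292.6, 207.0], [317.9, 219.4]]
0.03 [[292.5, 203.4], [318.0, 215.8]]
0.04 [[292.4, 199.7], [318.0, 212.1]]
0.05 [[292.2, 196.0], [318.1, 208.4]]
```

View pics/s5.png

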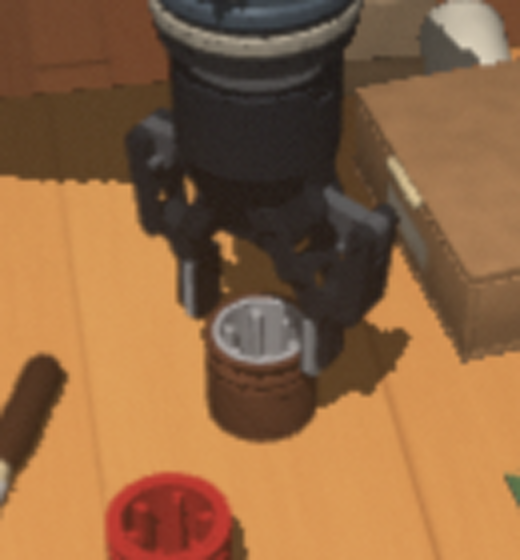

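The right pad overlaps only the top ~15 mm of the wheel: its tip is at (317,213), so z is about 0.035. Going 8 mm lower is safe on either reading of the finger geometry, so I'll do that and then close.

Call:
move_arm --pt "0.4 0 0 0 0 0 6.2" --pt "0.8 0 0 0 0 0 6.2" --pt "0.8 0 0 0 0 0 6.2" --pt "0.8 0 0 0 0 0 5.0" --pt "0.8 0 0 0 0 0 5.0" --pt "0.8 0 0 0 0 0 5.0" --pt "0.8 0 0 0 0 0 5.0" --force 60

```text
clock: 3.82
position: [0.4645, 0.0789, -0.0015]
tcp_rot: [0.653, 0.271, 0.653, -0.271]
wrist_force: [-3.5, -0.2, 7.7]
grip_width: 0.0549
```

Run:
```python
from h import *
s=env.snapshot("side")[:,:,::-1];cv2.imwrite("pics/s6.png",cv2.resize(s[120:260,240:370],None,fx=4,fy=4,interpolation=cv2.INTER_CUBIC))
state()
```

```text
t 3.8667 pos [ 0.4645  0.0789 -0.0014] x [-0.001 -0.    -1.   ] jaw -45.01 F [-4.  -0.8  7.5] T [-0.09  0.85  0.  ] grip 0.0547 j [ 0.17  0.29 -0.46  0.81  0.    2.52]
```

View pics/s6.png

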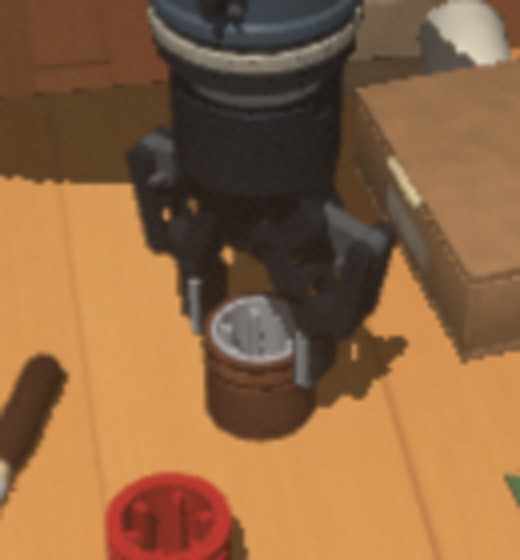

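Call:
move_arm --pt "-2 0 0 0 0 0 5.0" --pt "-5 0 0 0 0 0 5.0" --pt "-9 0 0 0 0 0 5.0" --pt "-12.5 0 0 0 0 0 5.0" --pt "-13 0 0 0 0 0 5.0" --pt "-13 0 0 0 0 0 5.0"

```text
clock: 4.37
position: [0.4664, 0.0792, 0.1304]
tcp_rot: [0.654, 0.271, 0.652, -0.27]
wrist_force: [1.3, -0.3, -2.2]
grip_width: 0.0543
```

Run:
```python
from h import *
state();plan([.505,-.19,.13],-63.7)
```

```text
t 4.3667 pos [0.4664 0.0792 0.1304] x [ 0.004  0.001 -1.   ] jaw -45.01 F [ 1.3 -0.3 -2.2] T [-0.02  0.04  0.03] grip 0.0543 j [ 0.17  0.18 -0.25  1.14  0.    2.52]
shift cm [  0.04 -16.3   21.77] turn [18.69  0.1  -0.21]
```

Call:
move_arm --pt "0 -3 4 5 0 0 5.0" --pt "0 -6 8 10 0 0 5.0" --pt "0 -9 12 15 0 0 5.0" --pt "0 -12 16 18.7 0 0 5.0" --pt "0 -14.5 19.4 18.7 0 0 5.0" --pt "0 -16.3 21.8 18.7 0 0 5.0" --pt "0 -16.3 21.8 18.7 0 0 5.0" --pt "0 -16.3 21.8 18.7 0 0 5.0" --pt "0 -16.3 21.8 18.7 0 0 5.0" --pt "0 -16.3 21.8 18.7 0 0 5.0" --pt "0 -16.3 21.8 18.7 0 0 5.0" --pt "0 -16.3 21.8 18.7 0 0 5.0"

```text
clock: 5.37
position: [0.5036, -0.1894, 0.1281]
tcp_rot: [0.601, 0.373, 0.601, -0.373]
wrist_force: [-0.5, 0.3, -1.7]
grip_width: 0.0545
```

Run:
```python
from h import *
s=env.snapshot("side")[:,:,::-1];cv2.imwrite("pics/s7.png",cv2.resize(s[180:380,270:440],None,fx=3.5,fy=3,interpolation=cv2.INTER_CUBIC))
cv2.imwrite("pics/s7raw.png",s)
state();plan([.505,-.19,.115],-63.7)
```

```text
t 5.4167 pos [ 0.5037 -0.1895  0.1283] x [-0.  0. -1.] jaw -63.63 F [ 0.2 -0.5 -2. ] T [-0.   -0.03 -0.05] grip 0.0547 j [-0.36  0.31 -0.08  1.18  0.    2.32]
shift cm [1.33 0.09 0.1 ] turn [ 0.07 -0.01  0.  ]
```

View pics/s7.png

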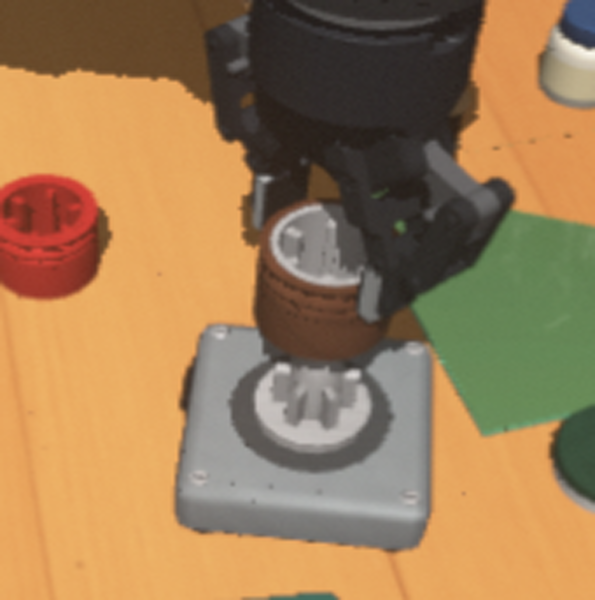

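Run:
```python
from h import *
s=cv2.imread("pics/s7raw.png")
x0,y0=340,235
cv2.imwrite("pics/s8.png",cv2.resize(s[y0:y0+60,x0:x0+50],None,fx=12,fy=10,interpolation=cv2.INTER_CUBIC))
P=np.array([.5037,-.1895,.18])
a=np.radians(np.arange(0,360,60))
print("ctr",(proj("side",P)-[x0,y0]+.5)*[12,10])
for g in (-17.9,):
    b=a+np.radians(g+30)
    for z in (.18,.175):
        print(z,np.degrees(b).round()%360,((proj("side",np.c_[P[0]+.015*np.cos(b),P[1]+.015*np.sin(b),0*b+z])-[x0,y0]+.5)*[12,10]).round().tolist())
b=np.radians(np.arange(0,360,45));print("rim28 bottom",((proj("side",np.c_[P[0]+.028*np.cos(b),P[1]+.028*np.sin(b),0*b+.13])-[x0,y0]+.5)*[12,10]).round().tolist())
print("rim28 top",((proj("side",np.c_[P[0]+.028*np.cos(b),P[1]+.028*np.sin(b),0*b+.18])-[x0,y0]+.5)*[12,10]).round().tolist())
```

```text
ctr [[304.37648256 265.84845843]]
0.18 [ 12.  72. 132. 192. 252. 312.] [[423.0, 233.0], [311.0, 182.0], [193.0, 214.0], [184.0, 299.0], [297.0, 353.0], [418.0, 319.0]]
0.175 [ 12.  72. 132. 192. 252. 312.] [[418.0, 257.0], [308.0, 206.0], [190.0, 238.0], [181.0, 322.0], [293.0, 376.0], [413.0, 343.0]]
rim28 bottom [[496.0, 464.0], [386.0, 365.0], [212.0, 340.0], [69.0, 403.0], [39.0, 520.0], [146.0, 625.0], [330.0, 653.0], [476.0, 584.0]]
rim28 top [[544.0, 238.0], [427.0, 138.0], [243.0, 113.0], [92.0, 176.0], [61.0, 294.0], [175.0, 401.0], [370.0, 429.0], [524.0, 359.0]]
```

View pics/s8.png

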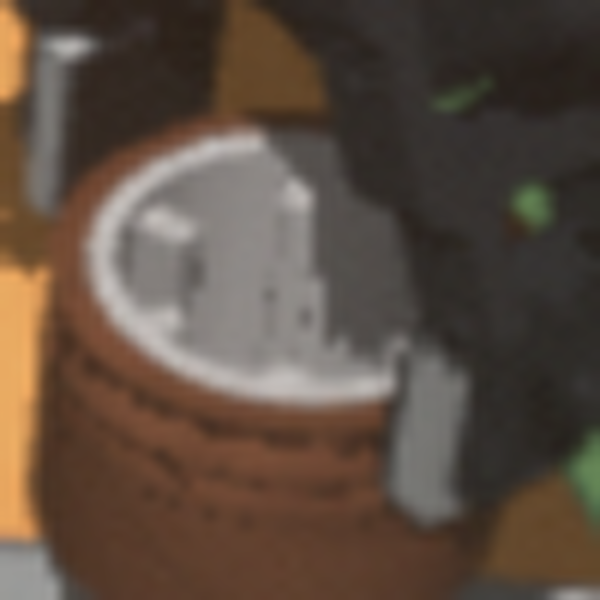

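Run:
```python
from h import *
f=lambda p:np.array([((a+.5)/12-.5+340,(b+.5)/10-.5+235) for a,b in p])
for z in (.178,.18):
    T=onz("side",f([(165,220),(297,195),(165,318),(275,380)]),z)
    # fit center+angle at radius r
    ang0=np.radians([132,72,192,252])
    g=lambda x:np.r_[T[:,0]-x[0]-x[3]*np.cos(ang0+x[2]),T[:,1]-x[1]-x[3]*np.sin(ang0+x[2])]
    r=least_squares(g,[.5,-.19,0,.016]);print(z,r.x,np.degrees(r.x[2]),np.abs(r.fun).max())
E1=onz("side",f([(48,250),(65,200),(105,155),(165,125),(55,310),(90,355),(140,390),(200,415),(270,430),(350,425)]),.18);print("outer rim",circ(E1))
E2=onz("side",f([(88,250),(105,200),(145,160),(200,137),(255,130),(100,300),(140,350),(200,388),(270,403),(340,402)]),.18);print("ring",circ(E2))
```

```text
0.178 [ 0.50174913 -0.1906511  -0.01742981  0.01629651] -0.9986546170448168 0.0010002456902816308
0.18 [ 0.50116882 -0.19222833 -0.01742982  0.01622731] -0.9986552838302761 0.0009959983201980396
outer rim [ 0.50233796 -0.18927451  0.02785986]
ring [ 0.50358745 -0.18896229  0.02427506]
```

The wheel in the gripper is upright. Its centre is within about 1.5 mm of the TCP and its teeth are within 1° of plan. I'll centre it and lower it to just above tooth contact.

Call:
move_arm --pt "0 0.1 0.1 0 0 0 5.0" --pt "1.5 0.1 0.1 0 0 0 5.0" --pt "3 0.1 0.1 0 0 0 5.0" --pt "4 0.1 0.1 0 0 0 5.0" --pt "4.4 0.1 0.1 0 0 0 5.0" --pt "4.4 0.1 0.1 0 0 0 5.0" --pt "4.4 0.1 0.1 0 0 0 5.0" --force 90

```text
clock: 6.0
position: [0.5052, -0.1909, 0.0848]
tcp_rot: [0.601, 0.373, 0.601, -0.373]
wrist_force: [-0.0, -0.1, -1.2]
grip_width: 0.0535
```

Run:
```python
from h import *
state();plan([.505,-.19,.0536],-63.7)
```

```text
t 6.0 pos [ 0.5052 -0.1909  0.0848] x [ 0. -0. -1.] jaw -63.7 F [-0.  -0.1 -1.2] T [-0.04  0.01  0.03] grip 0.0535 j [-0.36  0.34 -0.15  1.08 -0.    2.32]
shift cm [ 3.12  0.02 -0.09] turn [ 0.    0.01 -0.01]
```

Call:
move_arm --pt "0.4 0 -0.05 0 0 0 5.0" --pt "0.7 0 -0.05 0 0 0 5.0" --pt "0.9 0 -0.05 0 0 0 5.0" --pt "1.1 0 -0.05 0 0 0 5.0" --pt "1.1 0 -0.05 0 0 0 5.0"

```text
clock: 6.42
position: [0.5047, -0.1904, 0.0731]
tcp_rot: [0.6, 0.373, 0.601, -0.373]
wrist_force: [0.3, -0.2, -1.0]
grip_width: 0.0537
```

Run:
```python
from h import *
state()
```

```text
t 6.4167 pos [ 0.5047 -0.1904  0.0731] x [-0.  0. -1.] jaw -63.71 F [ 0.3 -0.2 -1. ] T [-0.04  0.01 -0.05] grip 0.0537 j [-0.36  0.35 -0.17  1.05 -0.    2.32]
```

Now 4.5 mm past the contact height with no force, so the teeth are meshed. I'll carry on down in small steps.

Call:
move_arm --pt "0.4 0 0 0 0 0 5.0" --pt "0.8 0 0 0 0 0 5.0" --pt "1.2 0 0 0 0 0 5.0" --pt "1.4 0 0 0 0 0 5.0" --pt "1.6 0 0 0 0 0 5.0" --pt "1.6 0 0 0 0 0 5.0"

```text
clock: 6.92
position: [0.5046, -0.1904, 0.0569]
tcp_rot: [0.6, 0.373, 0.601, -0.373]
wrist_force: [0.4, 0.3, -0.1]
grip_width: 0.0534
```

Run:
```python
from h import *
state()
```

```text
t 6.9167 pos [ 0.5046 -0.1904  0.0569] x [-0.001  0.    -1.   ] jaw -63.71 F [ 0.4  0.3 -0.1] T [ 0.01 -0.01 -0.03] grip 0.0534 j [-0.36  0.36 -0.2   1.01  0.    2.32]
```

Call:
move_arm --pt "0.15 0 0 0 0 0 5.0" --pt "0.3 0 0 0 0 0 5.0" --pt "0.4 0 0 0 0 0 5.0" --pt "0.4 0 0 0 0 0 5.0"

```text
clock: 7.25
position: [0.505, -0.1905, 0.0539]
tcp_rot: [0.601, 0.373, 0.6, -0.373]
wrist_force: [-1.6, 0.4, 5.7]
grip_width: 0.0535
```

Run:
```python
from h import *
state()
```

```text
t 7.25 pos [ 0.505  -0.1905  0.0539] x [ 0.001 -0.    -1.   ] jaw -63.71 F [-1.6  0.4  5.7] T [ 0.27  0.52 -0.02] grip 0.0535 j [-0.36  0.36 -0.21  1.    0.    2.32]
```

Force appears at TCP z=0.0539, where I expected home at 0.0536. A slight further press will confirm it.

Call:
move_arm --pt "0.1 0 0 0 0 0 5.0" --pt "0.15 0 0 0 0 0 5.0" --pt "0.15 0 0 0 0 0 5.0"

```text
clock: 7.5
position: [0.5052, -0.1906, 0.0538]
tcp_rot: [0.601, 0.373, 0.6, -0.373]
wrist_force: [-10.6, 4.3, 30.6]
grip_width: 0.0535
```

Run:
```python
from h import *
state()
```

```text
t 7.5 pos [ 0.5052 -0.1906  0.0538] x [ 0.002 -0.    -1.   ] jaw -63.71 F [-10.6   4.3  30.6] T [1.12 2.37 0.03] grip 0.0535 j [-0.36  0.36 -0.21  1.    0.    2.32]
```

It is solid on the shoulder. I'll unload, open and retreat straight up.

Call:
move_arm --pt "-0.2 0 0 0 0 0 5.0" --pt "-0.2 0 0 0 0 0 6.5" --pt "-0.2 0 0 0 0 0 8.0" --pt "-0.2 0 0 0 0 0 8.5" --pt "-0.2 0 0 0 0 0 8.5" --pt "-0.2 0 0 0 0 0 8.5" --pt "-0.2 0 0 0 0 0 8.5" --pt "-2 0 0 0 0 0 8.5" --pt "-5 0 0 0 0 0 8.5" --pt "-9 0 0 0 0 0 8.5" --pt "-13 0 0 0 0 0 8.5" --pt "-16 0 0 0 0 0 8.5" --pt "-16 0 0 0 0 0 8.5" --pt "-16 0 0 0 0 0 8.5"

```text
clock: 8.67
position: [0.5059, -0.1909, 0.2134]
tcp_rot: [0.602, 0.373, 0.599, -0.373]
wrist_force: [0.6, -0.2, -0.8]
grip_width: 0.0851
```

Run:
```python
from h import *
s=env.snapshot("side")[:,:,::-1];cv2.imwrite("pics/s9.png",s)
cv2.imwrite("pics/s9z.png",cv2.resize(s[200:380,270:440],None,fx=3.5,fy=3.3,interpolation=cv2.INTER_CUBIC))
state()
b=np.radians(np.arange(0,360,45))
for z in (.055,.105):print(z,((proj("side",np.c_[.505+.028*np.cos(b),-.19+.028*np.sin(b),0*b+z])-[270,200]+.5)*[3.5,3.3]).round().tolist())
```

```text
t 8.7167 pos [ 0.5051 -0.1906  0.2119] x [ 0.001 -0.    -1.   ] jaw -63.71 F [-0.7 -0.6  0.3] T [-0.02  0.06  0.01] grip 0.0851 j [-0.36  0.29  0.11  1.38 -0.    2.32]
0.055 [[374.0, 367.0], [345.0, 335.0], [298.0, 327.0], [259.0, 347.0], [251.0, 385.0], [280.0, 419.0], [329.0, 427.0], [369.0, 405.0]]
0.105 [[387.0, 303.0], [355.0, 271.0], [306.0, 263.0], [265.0, 283.0], [257.0, 322.0], [287.0, 356.0], [339.0, 365.0], [381.0, 343.0]]
```

View pics/s9z.png

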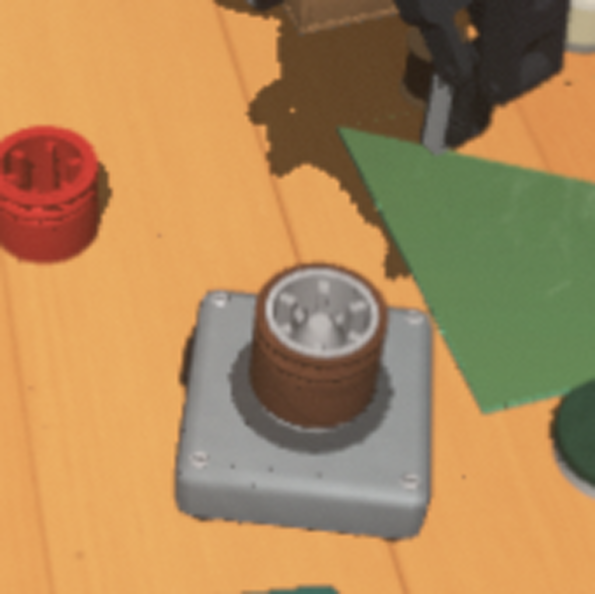

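View pics/s9.png

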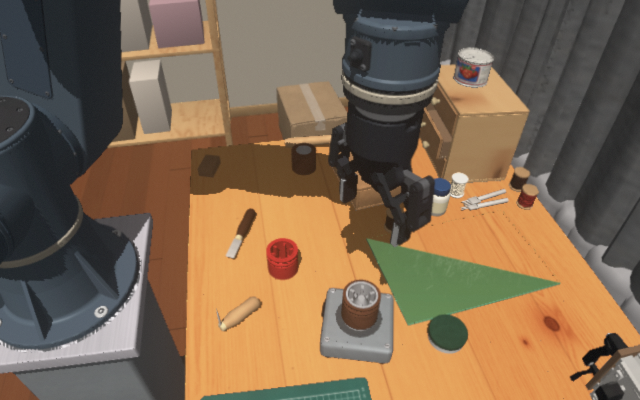

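The wheel stands upright on the shaft at about (361,305). Its rim runs from row 263 to 365 and its base reaches row 427 in the zoom, which matches the fully-home projection. The smooth wheel is still at (304,158).

```bash
python3 -c "
from bench import env
print(env.close_job())"
```

```text
the job is handed in; nothing more can be done
None
```

The toothed wheel is fully home on the burnisher shaft and released, and I handed the job in at about 8.7 s of the 43 s allowed. I gripped it, turned it −18.7° to line its gaps up with the shaft's teeth, and pushed it down. The teeth meshed on the first try, so no rocking was needed.

- **Seating:** the wheel stopped at TCP z = 0.0538, against 0.0536 calculated for home. A further push of about 1.5 mm raised the force to about 31 N up with no more travel.
- **After letting go:** in the last side picture the wheel's rim and base match the projected home position. The gripper is open and clear above it, with wrist force near zero. The smooth wheel and the red one stand where they were.
- **Disagreed:** in the pictures the fingertips sat about 20–25 mm farther behind the TCP than I expected from the description. I gripped 8 mm lower to allow for it, and the wheel did not slip.

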